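# Pack the finished lacquer boxes into their fitted cartons

## Robot

A 7-joint arm with a two-finger parallel gripper is mounted at the origin on the work surface. World frame = base frame: x ahead of the robot, y to its left, z up, the work surface at z = 0. Lengths are in m, angles in rad, forces in N, time in s.
With the tool pointing down it reaches from about 0.425 to 0.8 m from the base axis. Payload 8.3 kg.
Tool frame: the origin (TCP) lies between the finger pads; the fingertips stand 17 mm ahead of it and the grasp point (between the pads) lies 2 mm behind it; z points along the fingers, y is the line along which they close (so a half turn about z gives the same grasp; the last joint's range is limited). The gripper opens to 85 mm and grips with 20 to 120 N. Pads are 22 mm wide; open, the fingers measure 114 mm over their backs; the gripper's body (76 mm by 85 mm) begins 54 mm behind the grasp point. The pads swing forward as they close: fully open they stand 13 mm farther back than shut.
Start: joints at [1.137, 0.383, 0.016, 1.37, -0.006, 1.388, -0.046], TCP at [0.227, -0.582, 0.248] pointing down, gripper open.
Joint ranges: [-2.95, 2.95], [-0.25, 2.06], [-1.52, 1.56], [0.18, 2.33], [-1.44, 4.58], [0.02, 2.06], [-3.01, 3.01]. Speed limits (rad/s): [2.39, 2.39, 3.01, 3.01, 3.14, 3.14, 3.14].

## Interface

Orientations are given as a rotation vector (axis times angle).
In Python, from cell import readout, vision, ctrl gives the robot as it stands. The module is installed in compiled form; this text tells all that it offers.
- The arm moves only by the tool servo_tool, never from a script. Its argument "increments" is a list of rows, each a list of 3 entries, a list of its own where there are three numbers: the opening, from 0 (shut) to 1 (fully open), then the shift along the tool's x, y, z in mm, then the turn about the tool's z in rad. In form: [[grip, [tx, ty, tz], twist], ...]. A call has 1 to 8 rows; each row shifts and turns the commanded pose from where the row before left it, along the tool's axes as they then stand; what a row does not reach is not made up. A row lasts 1/12 s, in which the tool goes at most 41.7 mm and 7.16 degrees, less where a joint would pass 70% of its speed; a pose out of reach is approached as far as the arm can. A call with a gripper value outside its range is refused whole. The fingers move at their own pace and stop on an object; "newtons" is the grip in N (left out, the last holds). Time passes only in rows, so rows that do not move let the fingers close. It gives the time, the measured TCP pose, the force, the opening and the grip force at its end, in the units of the state.
- readout.state(): the state, without advancing time (a new reading comes with each control period).
- vision.snapshot(name): name is "scene" or "top" or "wrist"; returns the picture (384x512x3 uint8, red, green, blue); there is no depth.
- vision.get_calibration(name): a dict with "vfov" (degrees; the focal length in pixels is half the picture's height over the tangent of half this angle, whatever the lens; pixels are square), "cx", "cy" (the principal point, pixels), "R" (3x3) and "t" (3): a world point X has camera coordinates R X + t. Camera axes: x right, y down, z forward; pixel columns grow to the right and rows downward; lengths in m; the calibration is good to about 2 mm. The wrist camera is an equidistant fisheye: a pixel r from the principal point sees the ray r / f radians off the axis. A picture is of the moment at which its call begins: read the wrist's pose just before it. get_calibration takes no time and is no camera call; for the wrist camera it gives the pose at the moment of the call.
- ctrl.finish_job(): hands the job in; it is judged then, once.
The state is a dict: "t": time; "joint_pos": joint angles; "dq": joint speeds; "effort": joint torques, N m; "tool_pos": TCP position; "ee_rot": TCP orientation; "wrist_force": force on the tool from outside, world axes, zero at the start; "moment": the same for the moment, N m; "opening": opening from 0.0 (shut) to 1.0 (fully open); "grip_force": force on a finger pad.
Only numpy, scipy, OpenCV 4.12 (cv2) and the standard library are available. Lean on these libraries where they do the work, as an engineer would, in place of code of your own. Each camera call takes 0.05 s, during which the arm holds its last target. There are 200 camera calls.

## Task

Pack the four finished lacquer boxes: put each one, lid up, into the open carton whose well is cut to its shape and size, so that it sits flat on the floor of the well. Set them down gently, never dropping or throwing them, and leave the glue jar and the hammer where they are.

Things in the scene. Friction and masses are not known exactly. Their poses are not given: they have to be found in the camera images.
- large_round_box: The larger round lacquer box, closed, rigid, black with a thin brass line round it and pearl inlay on its lid: diameter 62 mm, height 36 mm. Stands lid up on the bench at the start. Origin: centre of its underside; z up. About 80 to 150 g.
- small_round_box: The smaller round lacquer box, closed, rigid, black with a thin brass line round it and pearl inlay on its lid: diameter 40 mm, height 32 mm. Stands lid up on the bench at the start. Origin: centre of its underside; z up. About 40 to 70 g.
- square_box: Square lacquer box, closed, rigid, black with a thin brass line round it and pearl inlay on its lid: 52 x 52 mm, height 40 mm. Stands lid up on the bench at the start. Origin: centre of its underside; z up, x and y along its sides. About 90 to 160 g.
- oblong_box: Oblong lacquer box, closed, rigid, black with a thin brass line round it and pearl inlay on its lid: 80 mm long, 42 mm wide, height 30 mm. Stands lid up on the bench at the start. Origin: centre of its underside; z up, x along its length, y across. About 75 to 135 g.
- large_round_carton: The large round box's carton, lid off: card tray 120 x 120 mm, 26 mm high, filled with cream foam with one well, 12 mm deep with a grey felt floor, in its middle. Well: round, diameter 78 mm, 8 mm to spare all round. Fixed; yaw within 0.2 rad. Origin: centre of its underside, below the well's centre; z up, well floor at z = 14 mm, rim at 26 mm.
- small_round_carton: The small round box's carton, lid off: card tray 120 x 120 mm, 26 mm high, filled with cream foam with one well, 12 mm deep with a grey felt floor, in its middle. Well: round, diameter 56 mm, 8 mm to spare all round. Fixed; yaw within 0.2 rad. Origin: centre of its underside, below the well's centre; z up, well floor at z = 14 mm, rim at 26 mm.
- square_carton: The square box's carton, lid off: card tray 120 x 120 mm, 26 mm high, filled with cream foam with one well, 12 mm deep with a grey felt floor, in its middle. Well: square, 68 x 68 mm, 8 mm to spare all round. Fixed; yaw within 0.2 rad. Origin: centre of its underside, below the well's centre; z up, well floor at z = 14 mm, rim at 26 mm, x and y along the well's sides.
- oblong_carton: The oblong box's carton, lid off: card tray 120 x 120 mm, 26 mm high, filled with cream foam with one well, 12 mm deep with a grey felt floor, in its middle. Well: oblong, 96 x 58 mm, 8 mm to spare all round. Fixed; yaw within 0.2 rad. Origin: centre of its underside, below the well's centre; z up, well floor at z = 14 mm, rim at 26 mm, x along the well's length, y across.
- glue_jar: Bystander: a loose glass jar with a metal cap, diameter 58 mm, height 70 mm, to the left (+y) of the work. Origin: centre of its underside.
- tack_hammer: Bystander: a small loose hammer, 240 mm long, lying crosswise beyond the cartons (+x). Origin: in its handle.
Things that resemble listed ones, but are neither listed nor needed, are in the scene too. Leave any orange or red look-alike of the small_round_box alone.

How it is judged:
By the outcome, as a careful person would: the job done as asked, in the order asked, and still so for the second after the job is handed in, with the robot touching nothing.
It also fails if it takes over 96 s, if anything falls off the work surface, if the arm or the gripper's body presses on something with over 40 N, if the wrist force passes 120 N, or if a joint passes its speed limit or range.

## Working session

There is one attempt and no reset: what is moved stays moved. The work goes in short steps, Python scripts to look and compute and a tool call to move; the robot and the scene stay as the last step left them, time stands still between calls to the robot, and variables do not carry over. Pictures are saved under pics/ and viewed, at most 14 in all, crops included, and the job is handed in when it is done.

Besides the shell and the picture viewer there is one more tool, called after "Call:" in YAML: its name, and indented under it one key for each argument. servo_tool: Moves the arm, as the interface text tells. Its arguments: {"type":"object","properties":{"increments":{"type":"array","items":{"type":"array"}},"newtons":{"type":"number"}},"required":["increments"]}

```bash
mkdir -p pics
python3 - <<'E'
from cell import readout, vision
import cv2,numpy as np
s=readout.state();print({k:np.round(v,3).tolist() for k,v in s.items()})
for n in("top","scene"):
    im=vision.snapshot(n);cv2.imwrite(f"pics/{n}0.png",cv2.cvtColor(cv2.resize(im,(800,600),interpolation=cv2.INTER_CUBIC),cv2.COLOR_RGB2BGR));np.save(f"pics/{n}0.npy",im)
    c=vision.get_calibration(n);print(n,{k:np.round(v,4).tolist() for k,v in c.items()})
E
```

```text
{'t': 0.0, 'joint_pos': [1.137, 0.384, 0.016, 1.371, -0.006, 1.388, -0.047], 'dq': [0.0, 0.0, -0.0, -0.0, 0.0, -0.001, -0.0], 'effort': [0.0, -62.76, 0.844, -37.183, 0.016, 0.014, 0.0], 'tool_pos': [0.226, -0.582, 0.247], 'ee_rot': [-3.086, -0.579, 0.001], 'wrist_force': [-0.571, -0.62, -0.085], 'moment': [-0.032, 0.031, 0.004], 'grip_force': 0.0, 'opening': 1.002}
top {'vfov': 49.9714, 'cx': 257.4533, 'cy': 189.1921, 'R': [[0.0146, -0.9999, 0.007], [-0.9946, -0.0153, -0.1022], [0.1023, -0.0055, -0.9947]], 't': [0.047, 0.5594, 0.9867]}
scene {'vfov': 56.158, 'cx': 252.0175, 'cy': 187.8859, 'R': [[-0.441, 0.8975, 0.0076], [0.55, 0.2769, -0.7879], [-0.7092, -0.3433, -0.6157]], 't': [0.1971, -0.3118, 1.4846]}
```

View pics/top0.png

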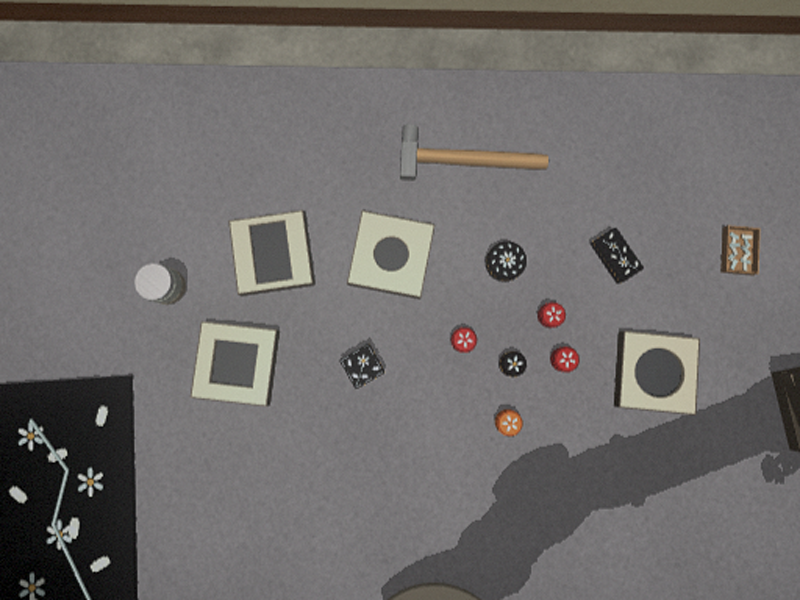

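View pics/scene0.png

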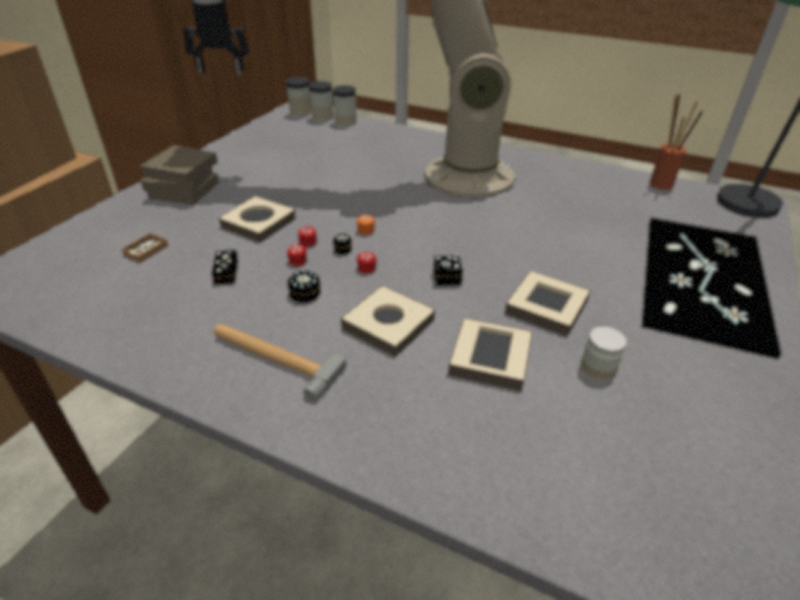

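Top view, 800x600 pixels:
- **Boxes:** large round (506,260), oblong (616,254), square (362,363).
- **Small round candidates:** black (513,362), red (463,339), (552,314) and (565,358), orange (509,422). Only the black one fits the description.
- **Cartons:** oblong (270,252), small round (391,253), square (234,362), large round (658,372).
- **Brown tray at (740,250):** not on the list, so I'll leave it.

Next I'll measure positions and confirm the small box in an enlarged crop.

```bash
cat > h.py <<'E'
import numpy as np,cv2
def cast(c,uv,z):
    f=192/np.tan(np.radians(c["vfov"])/2);R=np.array(c["R"]);o=-R.T@np.array(c["t"])
    uv=np.atleast_2d(uv).astype(float)
    d=np.c_[(uv[:,0]-c["cx"])/f,(uv[:,1]-c["cy"])/f,np.ones(len(uv))]@R
    return (o+d*((z-o[2])/d[:,2])[:,None])[:,:2]
def rect(p):
    r=cv2.minAreaRect((p*1000).astype(np.float32)); b=cv2.boxPoints(r); e=b[1]-b[0]; g=b[2]-b[1]
    if np.hypot(*g)>np.hypot(*e): e,g=g,e
    return np.round(r[0],1),np.round([np.hypot(*e),np.hypot(*g)],1),round(float(np.arctan2(e[1],e[0])),3)
E
python3 - <<'E'
from h import *
from cell import vision
im=np.load("pics/top0.npy");c=vision.get_calibration("top")
K=4;big=cv2.resize(im,None,fx=K,fy=K,interpolation=cv2.INTER_CUBIC).astype(int)
g=big.max(2)
def conts(m,lo,hi):
    for q in cv2.findContours(m.astype(np.uint8),cv2.RETR_EXTERNAL,cv2.CHAIN_APPROX_NONE)[0]:
        a=cv2.contourArea(q)/K/K
        if lo<a<hi: yield ((q[:,0]+.5)/K-.5),a
print("dark")
for q,a in conts(g<50,120,1500):
    m=q.mean(0); p=cast(c,q,.017)
    print((m*1.5625).round(),round(a),*rect(p), "circ",np.round(np.array(cv2.minEnclosingCircle((p*1000).astype(np.float32))[0]),1))
print("cream")
cr=(big[...,0]>150)&(big[...,0]-big[...,2]>15)
for q,a in conts(cr,1000,4000):
    print((q.mean(0)*1.5625).round(),round(a),*rect(cast(c,q,.026)))
    x,y,w,h=cv2.boundingRect((q*K).astype(int)); sub=(~cr)[y:y+h,x:x+w]
    for s,b in conts(sub,200,1500):
        s=s+[x/K,y/K]
        if np.linalg.norm(s.mean(0)-q.mean(0))<12: print("   well",*rect(cast(c,s,.026)),b)
a=im[130:300,210:440];cv2.imwrite("pics/crop.png",cv2.cvtColor(cv2.resize(a,None,fx=3.4,fy=3.4,interpolation=cv2.INTER_CUBIC),cv2.COLOR_RGB2BGR))
E
```

```text
dark
[790. 407.] 534 [ 391.5 -549.7] [130.7  43.4] -0.049 circ [ 390.8 -564.7]
[512. 363.] 192 [ 455.  -119.6] [42.4 36.9] -1.324 circ [ 455.4 -119.5]
[504. 260.] 449 [ 619.9 -109.5] [62.4 60.9] -1.555 circ [ 618.6 -108.8]
[617. 255.] 469 [ 630.6 -287.5] [80.  50.7] 0.594 circ [ 631.  -287.8]
cream
[659. 372.] 2226 [ 444.9 -348.6] [116.2 116.2] -0.084
   well [ 444.8 -348.2] [78.7 77.8] -1.557 804.8125
   well [ 446.3 -347.3] [130.7 122.2] -0.02 287.375
[234. 365.] 2243 [449.2 318.4] [117.1 116.7] -0.098
   well [449.1 317.3] [71.  70.1] 1.479 797.03125
   well [450.8 321.2] [130.8 126.8] -1.556 381.5625
[390. 253.] 2126 [626.8  75.4] [117.  116.7] 1.392
   well [626.5  75.2] [56.9 56.3] -0.927 396.25
   well [627.9  77.1] [136.  135.2] 0.016 600.34375
[270. 252.] 2129 [626.6 267. ] [116.5 116.4] 0.162
   well [626.1 266.9] [97.7 59.7] 0.16 903.34375
   well [628.7 268.2] [131.  129.8] 0.029 415.25
```

View pics/crop.png

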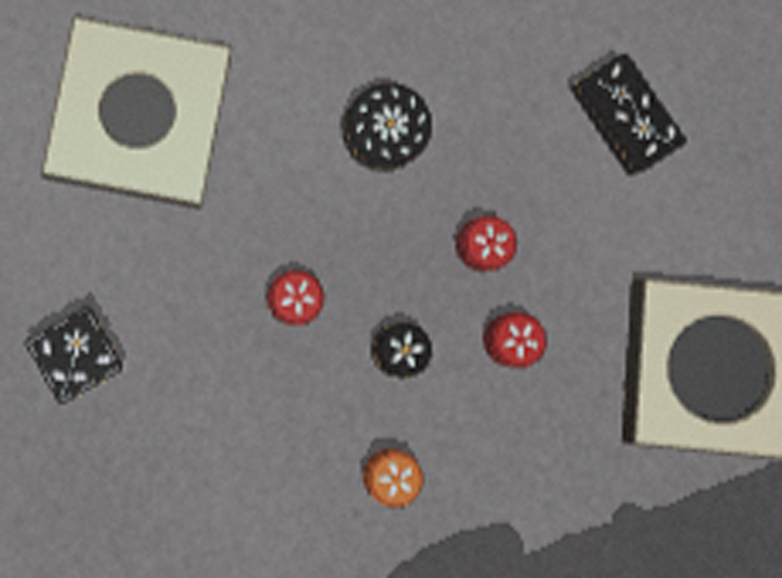

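The crop confirms it: the black small round box with the white flower is at crop pixel (402,348). The red and orange look-alikes sit around it. I'll start with the oblong box.

Call:
servo_tool:
  increments:
    - [1,[20,-5,4],0]
    - [1,[35,-9,8],0]
    - [1,[35,-9,8],0]
    - [1,[35,-9,8],0]
    - [1,[35,-9,8],0]
    - [1,[35,-9,8],0]
    - [1,[35,-9,8],0]
    - [1,[35,-9,8],0]
  newtons: 30

```text
t: 0.77
tool_pos: [0.4498, -0.4217, 0.1875]
ee_rot: [-3.087, -0.579, 0.001]
wrist_force: [1.1, -1.1, -0.1]
opening: 0.999
grip_force: 0.0
```

```bash
cat >> h.py <<'E'
def yaw_of(s):
    R=cv2.Rodrigues(np.array(s["ee_rot"]))[0]; return np.arctan2(R[1,0],R[0,0])
def to(x,y,z,yaw=None):   # mm; shift in tool axes now, twist left (mod half turn)
    from cell import readout
    s=readout.state();p=np.array(s["tool_pos"])*1000;R=cv2.Rodrigues(np.array(s["ee_rot"]))[0]
    tw=0 if yaw is None else (yaw_of(s)-yaw+np.pi/2)%np.pi-np.pi/2
    print("t",round(s["t"],2),"at",p.round(1),"yaw",round(yaw_of(s),3),"open",np.round(s["opening"],3),"grip",np.round(s["grip_force"],1),"F",np.round(s["wrist_force"],1),"q7",round(s["joint_pos"][6],2))
    print(" shift",(R.T@(np.array([x,y,z])-p)).round(1),"dist",np.hypot(x-p[0],y-p[1]).round(),"twist",round(float(tw),3))
E
python3 - <<'E'
from h import *
from cell import vision
to(631,-287.5,110,.594)
im=np.load("pics/top0.npy");c=vision.get_calibration("top");K=4
big=cv2.resize(im,None,fx=K,fy=K,interpolation=cv2.INTER_CUBIC)
m=(big.max(2)<50).astype(np.uint8)
m[:, :200*K]=0;m[:,270*K:]=0;m[:200*K]=0;m[262*K:]=0
m=cv2.morphologyEx(m,cv2.MORPH_CLOSE,np.ones((17,17)))
q=max(cv2.findContours(m,0,cv2.CHAIN_APPROX_NONE)[0],key=cv2.contourArea)[:,0]
print(rect(cast(c,(q+.5)/K-.5,.020)))
g=(cv2.GaussianBlur(big,(0,0),2).max(2)<58).astype(np.uint8)
o=[cast(c,[u/1.5625,v/1.5625],.03).round(3).tolist() for u,v in[(463,339),(552,314),(565,358),(509,422),(155,282)]];print(o)
E
```

```text
t 0.77 at [ 449.8 -421.7  187.5] yaw 0.371 open 0.999 grip 0.0 F [ 1.1 -1.1 -0.1] q7 -0.53
 shift [217.5 -59.4  77.5] dist 225.0 twist -0.223
(array([448.8, 117.6]), array([52.7, 50.7], dtype=float32), -1.046)
[[[0.492, -0.041]], [[0.533, -0.18]], [[0.464, -0.2]], [[0.365, -0.112]], [[0.574, 0.445]]]
```

Call:
servo_tool:
  increments:
    - [1,[32,-9,10],-0.03]
    - [1,[35,-9,10],0]
    - [1,[35,-9,10],0]
    - [1,[35,-9,10],0]
    - [1,[35,-9,10],0]
    - [1,[30,-9,10],0]
    - [1,[13,-4,10],-0.1]
    - [1,[0,0,7],-0.1]

```text
t: 1.43
tool_pos: [0.6277, -0.2803, 0.1092]
ee_rot: [-2.992, -0.946, -0.001]
wrist_force: [-1.0, -0.3, -0.5]
opening: 1.002
grip_force: 0.0
```

Run:
```python
from h import *
to(631,-287.5,29,.594)
```

```text
t 1.43 at [ 627.7 -280.3  109.2] yaw 0.612 open 1.002 grip 0.0 F [-1.  -0.3 -0.5] q7 -0.66
 shift [-1.6  8.  80.2] dist 8.0 twist 0.018
```

Call:
servo_tool:
  increments:
    - [1,[-2,8,6],0.02]
    - [1,[0,0,15],0]
    - [1,[0,0,20],0]
    - [1,[0,0,20],0]
    - [1,[0,0,13],0]
    - [1,[0,0,5],0]
    - [1,[0,0,1],0]
    - [1,[0,0,0],0]

```text
t: 2.1
tool_pos: [0.6277, -0.2949, 0.0317]
ee_rot: [3.011, 0.897, 0.0]
wrist_force: [-0.1, -0.2, 0.7]
opening: 1.002
grip_force: 0.0
```

Run:
```python
from h import *
from cell import vision
to(631,-287.5,29,.594)
im=vision.snapshot("wrist");cv2.imwrite("pics/w1.png",cv2.cvtColor(im,cv2.COLOR_RGB2BGR))
```

```text
t 2.1 at [ 627.7 -294.9   31.7] yaw 0.579 open 1.002 grip 0.0 F [-0.1 -0.2  0.7] q7 -0.69
 shift [ 6.8 -4.4  2.7] dist 8.0 twist -0.015
```

View pics/w1.png

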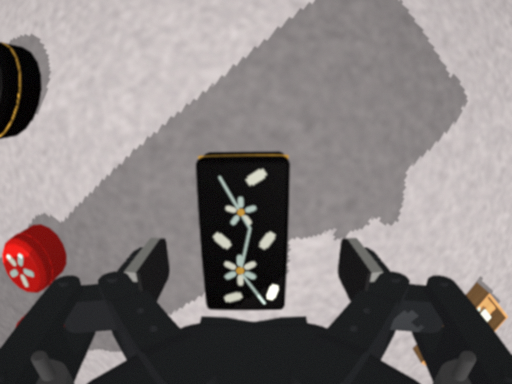

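The wrist view shows the oblong box at (245,230), between the pads at (155,262) and (355,262) and nearly square to them. I'll trim the position, close and lift.

Call:
servo_tool:
  increments:
    - [1,[7,-4,2],-0.01]
    - [1,[0,0,0],0]
    - [0,[0,0,0],0]
    - [0,[0,0,0],0]
    - [0,[0,0,0],0]
    - [0,[0,0,0],0]
    - [0,[0,0,0],0]
    - [0,[0,0,0],0]
  newtons: 35

```text
t: 2.82
tool_pos: [0.6314, -0.2874, 0.0297]
ee_rot: [3.005, 0.914, 0.001]
wrist_force: [0.6, 0.0, 2.9]
opening: 0.481
grip_force: 37.3
```

Run:
```python
from h import *
to(626,267,140,.16)
```

```text
t 2.82 at [ 631.4 -287.4   29.7] yaw 0.591 open 0.481 grip 37.3 F [0.6 0.  2.9] q7 -0.69
 shift [ 304.2 -463.5 -110.5] dist 554.0 twist 0.431
```

Call:
servo_tool:
  increments:
    - [0,[0,0,-5],0]
    - [0,[0,0,-15],0]
    - [0,[0,0,-20],0.05]
    - [0,[0,0,-20],0.08]
    - [0,[0,0,-20],0.1]
    - [0,[0,0,-15],0.1]
    - [0,[0,0,-10],0.07]
    - [0,[0,0,-5],0.03]

```text
t: 3.48
tool_pos: [0.6319, -0.2873, 0.1416]
ee_rot: [3.131, 0.246, 0.004]
wrist_force: [0.1, -0.1, -1.0]
opening: 0.479
grip_force: 36.9
```

Call:
servo_tool:
  increments:
    - [0,[2,-12,0],0]
    - [0,[4,-25,0],0]
    - [0,[5,-35,0],0]
    - [0,[6,-37,0],0]
    - [0,[6,-38,0],0]
    - [0,[6,-38,0],0]
    - [0,[6,-38,0],0]
    - [0,[6,-38,0],0]

```text
t: 4.15
tool_pos: [0.6289, -0.02, 0.1387]
ee_rot: [-3.131, -0.256, 0.002]
wrist_force: [1.4, 0.4, -1.3]
opening: 0.483
grip_force: 36.9
```

Run:
```python
from h import *
to(626,267,140,.16)
```

```text
t 4.15 at [628.9 -20.  138.7] yaw 0.163 open 0.483 grip 36.9 F [ 1.4  0.4 -1.3] q7 -1.49
 shift [  43.8 -283.6   -1.2] dist 287.0 twist 0.003
```

Call:
servo_tool:
  increments:
    - [0,[6,-38,0],0]
    - [0,[6,-38,0],0]
    - [0,[6,-38,0],0]
    - [0,[6,-38,0],0]
    - [0,[6,-38,0],0]
    - [0,[6,-38,0],0]
    - [0,[4,-30,0],0]
    - [0,[2,-16,0],0]

```text
t: 4.82
tool_pos: [0.6246, 0.2612, 0.1385]
ee_rot: [-3.127, -0.265, 0.003]
wrist_force: [-0.6, 1.3, -1.6]
opening: 0.481
grip_force: 36.9
```

Call:
servo_tool:
  increments:
    - [0,[1,-8,5],0]
    - [0,[0,0,10],0]
    - [0,[0,0,10],0]
    - [0,[0,0,5],0]
    - [0,[0,0,0],0]

```text
t: 5.23
tool_pos: [0.6269, 0.2587, 0.1065]
ee_rot: [3.129, 0.247, -0.006]
wrist_force: [-0.6, 0.1, -1.9]
opening: 0.477
grip_force: 36.9
```

Run:
```python
from h import *
to(626,267,44,.16)
```

```text
t 5.23 at [626.9 258.7 106.5] yaw 0.158 open 0.477 grip 36.9 F [-0.6  0.1 -1.9] q7 -1.95
 shift [ 0.7 -8.5 62.5] dist 8.0 twist -0.002
```

Call:
servo_tool:
  increments:
    - [0,[1,-8,5],0]
    - [0,[0,0,15],0]
    - [0,[0,0,15],0]
    - [0,[0,0,12],0]
    - [0,[0,0,6],0]
    - [0,[0,0,3],0]
    - [0,[0,0,1],0]
    - [0,[0,0,0],0]

```text
t: 5.9
tool_pos: [0.6273, 0.2704, 0.0528]
ee_rot: [-3.131, -0.252, -0.001]
wrist_force: [0.5, -0.4, -0.8]
opening: 0.486
grip_force: 36.9
```

Run:
```python
from h import *
to(626,267,44,.16)
```

```text
t 5.9 at [627.3 270.4  52.8] yaw 0.161 open 0.486 grip 36.9 F [ 0.5 -0.4 -0.8] q7 -1.97
 shift [-1.9  3.2  8.8] dist 4.0 twist 0.001
```

Call:
servo_tool:
  increments:
    - [0,[-1,2,3],0]
    - [0,[0,0,3],0]
    - [0,[0,0,1],0]
    - [0,[0,0,1],0]
    - [0,[0,0,0],0]

```text
t: 6.32
tool_pos: [0.6262, 0.2682, 0.0442]
ee_rot: [-3.131, -0.252, 0.0]
wrist_force: [0.6, -0.2, -1.5]
opening: 0.486
grip_force: 36.9
```

Run:
```python
from h import *
to(626,267,44,.16)
```

```text
t 6.32 at [626.2 268.2  44.2] yaw 0.161 open 0.486 grip 36.9 F [ 0.6 -0.2 -1.5] q7 -1.97
 shift [-0.4  1.2  0.2] dist 1.0 twist 0.001
```

Now down half a millimetre at a time until it touches.

Call:
servo_tool:
  increments:
    - [0,[0,0,0.5],0]
    - [0,[0,0,0.5],0]
    - [0,[0,0,0],0]
    - [0,[0,0,0],0]

```text
t: 6.65
tool_pos: [0.6264, 0.2684, 0.0437]
ee_rot: [-3.131, -0.252, -0.001]
wrist_force: [-0.7, 0.1, 2.0]
opening: 0.485
grip_force: 37.1
```

Run:
```python
from h import *
to(626,267,44,.16)
```

```text
t 6.65 at [626.4 268.4  43.7] yaw 0.161 open 0.485 grip 37.1 F [-0.7  0.1  2. ] q7 -1.97
 shift [-0.7  1.3 -0.3] dist 1.0 twist 0.001
```

Call:
servo_tool:
  increments:
    - [1,[0,0,0],0]
    - [1,[0,0,0],0]
    - [1,[0,0,0],0]
    - [1,[0,0,-4],0]
    - [1,[0,0,-10],0]
    - [1,[0,0,-20],0]
    - [1,[0,0,-20],-0.05]
    - [1,[0,0,-20],-0.1]

```text
t: 7.32
tool_pos: [0.6263, 0.2684, 0.1192]
ee_rot: [-3.103, -0.489, -0.001]
wrist_force: [0.9, 0.6, 0.3]
opening: 1.001
grip_force: 0.0
```

Call:
servo_tool:
  increments:
    - [1,[0,0,-10],-0.1]
    - [1,[0,0,-5],-0.1]
    - [1,[0,0,0],-0.02]
    - [1,[0,0,0],0]

```text
t: 7.65
tool_pos: [0.6266, 0.2683, 0.1333]
ee_rot: [-3.032, -0.822, -0.002]
wrist_force: [-0.0, 0.1, -0.7]
opening: 0.999
grip_force: 0.0
```

Run:
```python
from h import *
to(449,117.6,120,.525)
```

```text
t 7.65 at [626.6 268.3 133.3] yaw 0.529 open 0.999 grip 0.0 F [-0.   0.1 -0.7] q7 -1.62
 shift [-229.4   40.4   13. ] dist 233.0 twist 0.004
```

Call:
servo_tool:
  increments:
    - [1,[-20,4,1],0]
    - [1,[-34,6,2],0]
    - [1,[-36,6,2],0]
    - [1,[-36,6,2],0]
    - [1,[-36,6,2],0]
    - [1,[-34,6,2],0]
    - [1,[-23,4,2],0]
    - [1,[-10,2,0],0]

```text
t: 8.32
tool_pos: [0.4461, 0.1151, 0.1184]
ee_rot: [3.033, 0.816, -0.005]
wrist_force: [1.0, -0.5, -0.8]
opening: 0.999
grip_force: 0.0
```

Call:
servo_tool:
  increments:
    - [1,[0,0,0],0]
    - [1,[0,0,0],0]

```text
t: 8.48
tool_pos: [0.4497, 0.1181, 0.1197]
ee_rot: [-3.032, -0.821, -0.002]
wrist_force: [0.2, -0.1, 0.9]
opening: 1.001
grip_force: 0.0
```

Run:
```python
from h import *
from cell import vision
to(449,117.6,31,.525)
im=vision.snapshot("wrist");cv2.imwrite("pics/w2.png",cv2.cvtColor(im,cv2.COLOR_RGB2BGR))
```

```text
t 8.48 at [449.7 118.1 119.7] yaw 0.529 open 1.001 grip 0.0 F [ 0.2 -0.1  0.9] q7 -1.43
 shift [-0.9  0.1 88.7] dist 1.0 twist 0.004
```

View pics/w2.png

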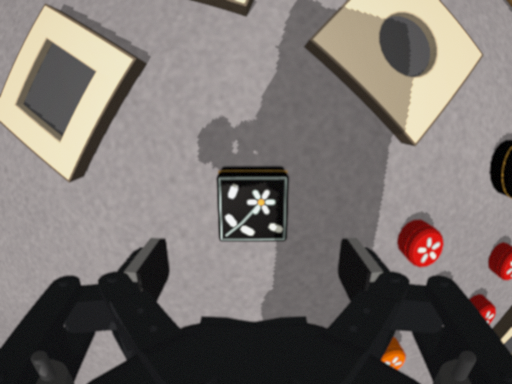

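The square box at (252,205) is aligned and centred between the pads. Descending to grip it.

Call:
servo_tool:
  increments:
    - [1,[-1,0,10],0]
    - [1,[0,0,20],0]
    - [1,[0,0,22],0]
    - [1,[0,0,20],0]
    - [1,[0,0,10],0]
    - [1,[0,0,5],0]
    - [1,[0,0,0],0]
    - [1,[0,0,0],0]

```text
t: 9.2
tool_pos: [0.4487, 0.1178, 0.0326]
ee_rot: [-3.031, -0.824, -0.001]
wrist_force: [-0.2, 0.7, 0.1]
opening: 1.0
grip_force: 0.0
```

Call:
servo_tool:
  increments:
    - [0,[0,0,0],0]
    - [0,[0,0,0],0]
    - [0,[0,0,0],0]
    - [0,[0,0,0],0]
    - [0,[0,0,0],0]

```text
t: 9.62
tool_pos: [0.449, 0.1175, 0.0333]
ee_rot: [3.031, 0.824, 0.003]
wrist_force: [-0.7, -0.3, 5.8]
opening: 0.601
grip_force: 37.3
```

Run:
```python
from h import *
to(449,317.5,140,-.092)
```

```text
t 9.62 at [449.  117.5  33.3] yaw 0.531 open 0.601 grip 37.3 F [-0.7 -0.3  5.8] q7 -1.48
 shift [ 101.4 -172.4 -106.6] dist 200.0 twist 0.623
```

Call:
servo_tool:
  increments:
    - [0,[0,0,-5],0]
    - [0,[0,0,-15],0.05]
    - [0,[0,0,-20],0.09]
    - [0,[0,0,-20],0.1]
    - [0,[0,0,-20],0.1]
    - [0,[0,0,-15],0.1]
    - [0,[0,0,-5],0.1]
    - [0,[0,0,0],0.083]

```text
t: 10.28
tool_pos: [0.4491, 0.1176, 0.1345]
ee_rot: [-3.137, 0.153, -0.005]
wrist_force: [-0.1, -0.5, -1.5]
opening: 0.604
grip_force: 36.8
```

Call:
servo_tool:
  increments:
    - [0,[-1,-15,0],0]
    - [0,[-3,-30,0],0]
    - [0,[-3,-34,0],0]
    - [0,[-3,-34,0],0]
    - [0,[-3,-34,0],0]
    - [0,[-3,-30,0],0]
    - [0,[-2,-15,0],0]
    - [0,[0,-7,0],0]

```text
t: 10.95
tool_pos: [0.4471, 0.3204, 0.1325]
ee_rot: [-3.137, 0.138, 0.001]
wrist_force: [0.0, 0.0, -1.1]
opening: 0.603
grip_force: 36.9
```

Call:
servo_tool:
  increments:
    - [0,[0,0,0],0]
    - [0,[0,0,0],0]
    - [0,[0,0,0],0]

```text
t: 11.2
tool_pos: [0.4492, 0.3151, 0.1322]
ee_rot: [3.137, -0.148, 0.0]
wrist_force: [0.7, 0.2, -1.1]
opening: 0.599
grip_force: 36.9
```

Run:
```python
from h import *
to(449,317.5,47.3,-.092)
```

```text
t 11.2 at [449.2 315.1 132.2] yaw -0.094 open 0.599 grip 36.9 F [ 0.7  0.2 -1.1] q7 -2.45
 shift [-0.4 -2.5 84.9] dist 2.0 twist -0.002
```

Call:
servo_tool:
  increments:
    - [0,[0,-2,10],0]
    - [0,[0,0,20],0]
    - [0,[0,0,20],0]
    - [0,[0,0,15],0]
    - [0,[0,0,8],0]
    - [0,[0,0,5],0]
    - [0,[0,0,0],0]
    - [0,[0,0,0],0]

```text
t: 11.87
tool_pos: [0.4491, 0.3191, 0.0548]
ee_rot: [-3.138, 0.145, -0.001]
wrist_force: [0.5, -0.7, -1.2]
opening: 0.598
grip_force: 36.9
```

Call:
servo_tool:
  increments:
    - [0,[0,0,2],0]
    - [0,[0,0,2],0]
    - [0,[0,0,1],0]
    - [0,[0,0,1],0]
    - [0,[0,0,0],0]
    - [0,[0,0,0],0]

```text
t: 12.37
tool_pos: [0.4488, 0.3192, 0.0484]
ee_rot: [-3.138, 0.145, -0.0]
wrist_force: [-0.4, 1.5, -1.0]
opening: 0.601
grip_force: 36.9
```

Run:
```python
from h import *
to(449,317.5,47.3,-.092)
```

```text
t 12.37 at [448.8 319.2  48.4] yaw -0.092 open 0.601 grip 36.9 F [-0.4  1.5 -1. ] q7 -2.49
 shift [0.4 1.6 1.1] dist 2.0 twist -0.0
```

Call:
servo_tool:
  increments:
    - [0,[0,1,0.5],0]
    - [0,[0,0,0.5],0]
    - [0,[0,0,0.5],0]
    - [0,[0,0,0],0]
    - [0,[0,0,0],0]

```text
t: 12.78
tool_pos: [0.4488, 0.318, 0.0474]
ee_rot: [3.138, -0.145, 0.001]
wrist_force: [-2.1, -3.1, 4.9]
opening: 0.599
grip_force: 37.6
```

Run:
```python
from h import *
to(449,317.5,47.3,-.092)
```

```text
t 12.78 at [448.8 318.   47.4] yaw -0.092 open 0.599 grip 37.6 F [-2.1 -3.1  4.9] q7 -2.49
 shift [0.3 0.5 0.1] dist 1.0 twist -0.0
```

Call:
servo_tool:
  increments:
    - [1,[0,0,0],0]
    - [1,[0,0,0],0]
    - [1,[0,0,0],0]
    - [1,[0,0,-4],0]
    - [1,[0,0,-10],0]
    - [1,[0,0,-20],0]
    - [1,[0,0,-20],-0.06]
    - [1,[0,0,-20],-0.11]

```text
t: 13.45
tool_pos: [0.4486, 0.3183, 0.1225]
ee_rot: [-3.139, -0.126, -0.0]
wrist_force: [1.0, 0.8, -0.2]
opening: 1.0
grip_force: 0.0
```

Call:
servo_tool:
  increments:
    - [1,[0,0,-10],-0.12]
    - [1,[0,0,-5],-0.12]
    - [1,[0,0,0],-0.12]
    - [1,[0,0,0],-0.12]
    - [1,[0,0,0],-0.12]
    - [1,[0,0,0],-0.12]
    - [1,[0,0,0],-0.12]
    - [1,[0,0,0],-0.12]

```text
t: 14.12
tool_pos: [0.4489, 0.3183, 0.1369]
ee_rot: [2.723, 1.566, 0.002]
wrist_force: [0.1, 0.6, 0.6]
opening: 0.997
grip_force: 0.0
```

Call:
servo_tool:
  increments:
    - [0.75,[0,0,0],-0.12]
    - [0.75,[0,0,0],-0.12]
    - [0.75,[0,0,0],-0.12]
    - [0.75,[0,0,0],-0.12]
    - [0.75,[0,0,0],-0.12]
    - [0.75,[0,0,0],-0.1]
    - [0.75,[0,0,0],0]
    - [0.75,[0,0,0],0]

```text
t: 14.78
tool_pos: [0.4489, 0.3181, 0.1365]
ee_rot: [2.032, 2.395, 0.001]
wrist_force: [0.4, 0.3, 0.5]
opening: 0.75
grip_force: 0.0
```

Run:
```python
from h import *
to(455,-119.5,120,1.745)
```

```text
t 14.78 at [448.9 318.1 136.5] yaw 1.734 open 0.75 grip 0.0 F [0.4 0.3 0.5] q7 -0.73
 shift [-432.8  -65.3   16.3] dist 438.0 twist -0.011
```

Call:
servo_tool:
  increments:
    - [0.75,[-18,-3,1],0]
    - [0.75,[-32,-5,1],0]
    - [0.75,[-36,-5,2],0]
    - [0.75,[-36,-5,2],0]
    - [0.75,[-36,-5,1],0]
    - [0.75,[-36,-5,1],0]
    - [0.75,[-36,-5,1],0]
    - [0.75,[-36,-6,1],0]

```text
t: 15.45
tool_pos: [0.4545, 0.0477, 0.1265]
ee_rot: [2.032, 2.394, 0.001]
wrist_force: [0.6, -0.5, -0.5]
opening: 0.752
grip_force: 0.0
```

Call:
servo_tool:
  increments:
    - [0.75,[-36,-6,2],0]
    - [0.75,[-36,-6,2],0]
    - [0.75,[-36,-5,2],0]
    - [0.75,[-32,-5,0],0]
    - [0.75,[-18,-3,0],0]
    - [0.75,[-8,-1,0],-0.01]
    - [0.75,[0,0,0],0]
    - [0.75,[0,0,0],0]

```text
t: 16.12
tool_pos: [0.4565, -0.1185, 0.1201]
ee_rot: [2.02, 2.406, 0.001]
wrist_force: [0.8, 0.6, 0.1]
opening: 0.751
grip_force: 0.0
```

Run:
```python
from h import *
from cell import vision
to(455,-119.5,30,1.745)
im=vision.snapshot("wrist");cv2.imwrite("pics/w3.png",cv2.cvtColor(im,cv2.COLOR_RGB2BGR))
```

```text
t 16.12 at [ 456.5 -118.5  120.1] yaw 1.744 open 0.751 grip 0.0 F [0.8 0.6 0.1] q7 0.27
 shift [-0.7 -1.7 90.1] dist 2.0 twist -0.001
```

View pics/w3.png

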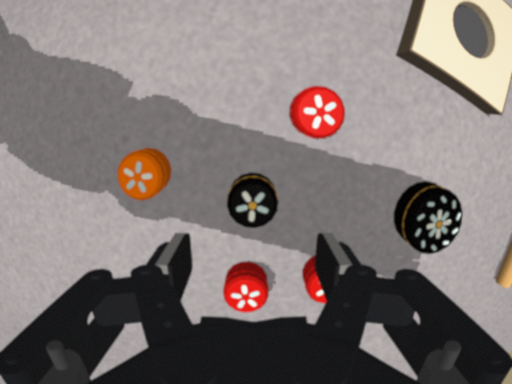

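The black small box at (252,200) is centred, and the look-alikes are clear of the finger paths. Descending to grip it.

Call:
servo_tool:
  increments:
    - [0.75,[-1,-2,10],0]
    - [0.75,[0,0,20],0]
    - [0.75,[0,0,22],0]
    - [0.75,[0,0,20],0]
    - [0.75,[0,0,10],0]
    - [0.75,[0,0,7],0]
    - [0.75,[0,0,1],0]
    - [0.75,[0,0,0],0]

```text
t: 16.83
tool_pos: [0.4548, -0.1196, 0.03]
ee_rot: [-2.016, -2.409, -0.0]
wrist_force: [0.0, 0.0, -0.1]
opening: 0.749
grip_force: 0.0
```

Call:
servo_tool:
  increments:
    - [0,[0,0,0],0]
    - [0,[0,0,0],0]
    - [0,[0,0,0],0]
    - [0,[0,0,0],0]
    - [0,[0,0,0],0]

```text
t: 17.25
tool_pos: [0.4555, -0.1202, 0.0311]
ee_rot: [2.015, 2.407, 0.001]
wrist_force: [-2.5, 1.8, 4.9]
opening: 0.447
grip_force: 34.6
```

Run:
```python
from h import *
to(626.5,75.2,140)
```

```text
t 17.25 at [ 455.5 -120.2   31.1] yaw 1.748 open 0.447 grip 34.6 F [-2.5  1.8  4.9] q7 0.2
 shift [ 162.1  202.9 -108.7] dist 260.0 twist 0.0
```

Call:
servo_tool:
  increments:
    - [0,[0,0,-3],0]
    - [0,[0,0,-7],0]
    - [0,[0,0,-20],0]
    - [0,[0,0,-25],0]
    - [0,[0,0,-25],0]
    - [0,[0,0,-20],0]
    - [0,[0,0,-9],0]
    - [0,[0,0,0],0]

```text
t: 17.92
tool_pos: [0.4561, -0.1204, 0.1414]
ee_rot: [2.014, 2.405, 0.003]
wrist_force: [0.3, -0.6, -0.3]
opening: 0.45
grip_force: 35.3
```

Run:
```python
from h import *
from cell import vision
to(626.5,75.2,140)
im=vision.snapshot("wrist");cv2.imwrite("pics/w4.png",cv2.cvtColor(im,cv2.COLOR_RGB2BGR))
```

```text
t 17.92 at [ 456.1 -120.4  141.4] yaw 1.748 open 0.45 grip 35.3 F [ 0.3 -0.6 -0.3] q7 0.29
 shift [162.5 202.1   1.8] dist 259.0 twist 0.0
```

View pics/w4.png

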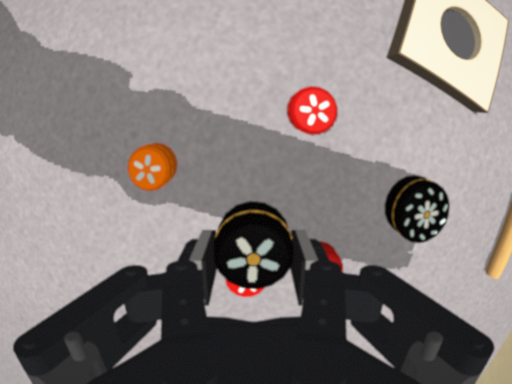

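The small round box is held level and centred, at (253,245). Moving it to its carton.

Call:
servo_tool:
  increments:
    - [0,[10,12,0],0]
    - [0,[20,25,0],0]
    - [0,[24,30,0],0]
    - [0,[24,30,0],0]
    - [0,[24,30,0],0]
    - [0,[24,30,0],0]
    - [0,[20,25,0],0]
    - [0,[11,14,0],0]

```text
t: 18.63
tool_pos: [0.6203, 0.0734, 0.1363]
ee_rot: [-2.01, -2.41, 0.0]
wrist_force: [-0.9, 0.2, -0.1]
opening: 0.45
grip_force: 35.3
```

Call:
servo_tool:
  increments:
    - [0,[5,6,0],0]
    - [0,[0,0,0],0]
    - [0,[0,0,0],0]
    - [0,[0,0,0],0]

```text
t: 18.97
tool_pos: [0.6241, 0.0731, 0.1381]
ee_rot: [-2.018, -2.407, 0.003]
wrist_force: [-0.2, -0.4, -0.6]
opening: 0.444
grip_force: 35.3
```

Run:
```python
from h import *
to(626.5,75.2,45)
```

```text
t 18.97 at [624.1  73.1 138.1] yaw 1.746 open 0.444 grip 35.3 F [-0.2 -0.4 -0.6] q7 -0.19
 shift [ 1.8  2.8 93.1] dist 3.0 twist 0.0
```

Call:
servo_tool:
  increments:
    - [0,[2,3,10],0]
    - [0,[0,0,22],0]
    - [0,[0,0,22],0]
    - [0,[0,0,16],0]
    - [0,[0,0,9],0]
    - [0,[0,0,5],0]
    - [0,[0,0,0],0]
    - [0,[0,0,0],0]

```text
t: 19.63
tool_pos: [0.6279, 0.0774, 0.0555]
ee_rot: [2.016, 2.408, 0.001]
wrist_force: [1.0, 0.7, 0.0]
opening: 0.451
grip_force: 35.3
```

Call:
servo_tool:
  increments:
    - [0,[0,0,2],0]
    - [0,[0,0,2],0]
    - [0,[0,0,2],0]
    - [0,[0,0,1],0]
    - [0,[0,0,0],0]
    - [0,[0,0,0],0]

```text
t: 20.13
tool_pos: [0.6275, 0.0775, 0.0478]
ee_rot: [-2.016, -2.409, 0.0]
wrist_force: [0.3, -0.1, 0.2]
opening: 0.45
grip_force: 35.3
```

Run:
```python
from h import *
to(626.5,75.2,45.1)
```

```text
t 20.13 at [627.5  77.5  47.8] yaw 1.748 open 0.45 grip 35.3 F [ 0.3 -0.1  0.2] q7 -0.23
 shift [-2.1 -1.4  2.7] dist 3.0 twist 0.0
```

Call:
servo_tool:
  increments:
    - [0,[-2,-1,1],0]
    - [0,[0,0,1],0]
    - [0,[0,0,0.5],0]
    - [0,[0,0,0.5],0]
    - [0,[0,0,0],0]
    - [0,[0,0,0],0]

```text
t: 20.63
tool_pos: [0.6269, 0.0751, 0.0452]
ee_rot: [2.016, 2.409, -0.001]
wrist_force: [-2.7, -1.8, 5.6]
opening: 0.452
grip_force: 35.8
```

Run:
```python
from h import *
to(626.5,75.2,45.1)
```

```text
t 20.63 at [626.9  75.1  45.2] yaw 1.748 open 0.452 grip 35.8 F [-2.7 -1.8  5.6] q7 -0.23
 shift [ 0.2 -0.4  0.1] dist 0.0 twist 0.0
```

Call:
servo_tool:
  increments:
    - [1,[0,0,0],0]
    - [1,[0,0,0],0]
    - [1,[0,0,0],0]
    - [1,[0,0,-4],0]
    - [1,[0,0,-10],0]
    - [1,[0,0,-20],0]
    - [1,[0,0,-20],0]
    - [1,[0,0,-20],0]

```text
t: 21.3
tool_pos: [0.627, 0.0756, 0.1205]
ee_rot: [2.016, 2.409, 0.001]
wrist_force: [-0.5, -0.3, 0.6]
opening: 1.001
grip_force: 0.0
```

Run:
```python
from h import *
to(619.2,-109,120)
```

```text
t 21.3 at [627.   75.6 120.5] yaw 1.748 open 1.001 grip 0.0 F [-0.5 -0.3  0.6] q7 -0.19
 shift [-180.3  -40.2    0.4] dist 185.0 twist 0.0
```

Call:
servo_tool:
  increments:
    - [1,[-15,-3,-2],0]
    - [1,[-28,-6,0],0]
    - [1,[-34,-8,0],0]
    - [1,[-34,-8,0],0]
    - [1,[-32,-7,0],0]
    - [1,[-22,-5,0],0]
    - [1,[-11,-2,0],0]
    - [1,[-4,-1,0],0]

```text
t: 21.97
tool_pos: [0.6193, -0.1116, 0.1215]
ee_rot: [2.02, 2.405, -0.0]
wrist_force: [0.0, 0.8, 0.3]
opening: 1.002
grip_force: 0.0
```

Call:
servo_tool:
  increments:
    - [1,[0,0,0],0]
    - [1,[0,0,0],0]
    - [1,[0,0,0],0]

```text
t: 22.22
tool_pos: [0.6196, -0.1058, 0.1211]
ee_rot: [-2.012, -2.412, -0.002]
wrist_force: [0.9, -0.1, -0.3]
opening: 0.994
grip_force: 0.0
```

Run:
```python
from h import *
from cell import vision
to(619.2,-109,31)
im=vision.snapshot("wrist");cv2.imwrite("pics/w5.png",cv2.cvtColor(im,cv2.COLOR_RGB2BGR))
```

```text
t 22.22 at [ 619.6 -105.8  121.1] yaw 1.751 open 0.994 grip 0.0 F [ 0.9 -0.1 -0.3] q7 0.12
 shift [-3.2 -1.  90.1] dist 3.0 twist 0.0
```

View pics/w5.png

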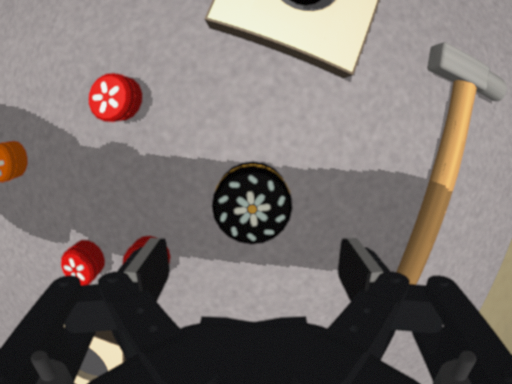

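The large round box at (252,203) is centred, with the hammer and the red look-alikes clear. Descending to grip it.

Call:
servo_tool:
  increments:
    - [1,[-2,-1,10],0]
    - [1,[0,0,20],0]
    - [1,[0,0,22],0]
    - [1,[0,0,20],0]
    - [1,[0,0,12],0]
    - [1,[0,0,6],0]
    - [1,[0,0,0],0]
    - [1,[0,0,0],0]

```text
t: 22.93
tool_pos: [0.619, -0.1107, 0.0312]
ee_rot: [2.016, 2.409, 0.001]
wrist_force: [-0.8, -0.2, 0.6]
opening: 1.001
grip_force: 0.0
```

Call:
servo_tool:
  increments:
    - [0,[0,0,0],0]
    - [0,[0,0,0],0]
    - [0,[0,0,0],0]
    - [0,[0,0,0],0]
    - [0,[0,0,0],0]

```text
t: 23.35
tool_pos: [0.6196, -0.1111, 0.0326]
ee_rot: [2.015, 2.407, 0.002]
wrist_force: [-0.8, 0.6, 6.4]
opening: 0.704
grip_force: 37.9
```

Run:
```python
from h import *
to(445,-348.4,140)
```

```text
t 23.35 at [ 619.6 -111.1   32.6] yaw 1.748 open 0.704 grip 37.9 F [-0.8  0.6  6.4] q7 0.08
 shift [-203.  -213.4 -107.7] dist 295.0 twist 0.0
```

Call:
servo_tool:
  increments:
    - [0,[0,0,-3],0]
    - [0,[0,0,-7],0]
    - [0,[0,0,-20],0]
    - [0,[0,0,-25],0]
    - [0,[0,0,-25],0]
    - [0,[0,0,-20],0]
    - [0,[0,0,-8],0]
    - [0,[0,0,0],0]

```text
t: 24.02
tool_pos: [0.62, -0.1111, 0.1416]
ee_rot: [2.014, 2.406, 0.003]
wrist_force: [-0.4, 0.1, -1.0]
opening: 0.706
grip_force: 38.3
```

Call:
servo_tool:
  increments:
    - [0,[-10,-11,0],0]
    - [0,[-20,-21,0],0]
    - [0,[-25,-26,0],0]
    - [0,[-25,-27,0],0]
    - [0,[-25,-27,0],0]
    - [0,[-25,-27,0],0]
    - [0,[-25,-26,0],0]
    - [0,[-22,-23,0],0]

```text
t: 24.68
tool_pos: [0.4612, -0.3205, 0.1369]
ee_rot: [-2.017, -2.405, 0.002]
wrist_force: [1.0, -0.2, -0.7]
opening: 0.703
grip_force: 38.3
```

Call:
servo_tool:
  increments:
    - [0,[-15,-16,0],0]
    - [0,[-8,-7,0],0]
    - [0,[-3,-3,0],0]
    - [0,[0,0,0],0]
    - [0,[0,0,0],0]
    - [0,[0,0,0],0]

```text
t: 25.18
tool_pos: [0.445, -0.3464, 0.1386]
ee_rot: [-2.012, -2.412, -0.002]
wrist_force: [-0.7, 0.7, -0.6]
opening: 0.705
grip_force: 38.3
```

Run:
```python
from h import *
to(445,-348.4,46)
```

```text
t 25.18 at [ 445.  -346.4  138.6] yaw 1.751 open 0.705 grip 38.3 F [-0.7  0.7 -0.6] q7 0.66
 shift [-2.  -0.4 92.6] dist 2.0 twist 0.0
```

Call:
servo_tool:
  increments:
    - [0,[-1,0,10],0]
    - [0,[0,0,22],0]
    - [0,[0,0,22],0]
    - [0,[0,0,16],0]
    - [0,[0,0,8],0]
    - [0,[0,0,5],0]
    - [0,[0,0,0],0]
    - [0,[0,0,0],0]

```text
t: 25.85
tool_pos: [0.4445, -0.3494, 0.0563]
ee_rot: [2.015, 2.409, 0.0]
wrist_force: [0.6, 0.4, -1.5]
opening: 0.702
grip_force: 38.3
```

Call:
servo_tool:
  increments:
    - [0,[0,0,2],0]
    - [0,[0,0,2],0]
    - [0,[0,0,1],0]
    - [0,[0,0,1],0]
    - [0,[0,0,0],0]
    - [0,[0,0,0],0]

```text
t: 26.35
tool_pos: [0.4439, -0.3495, 0.0499]
ee_rot: [2.016, 2.409, 0.0]
wrist_force: [-0.8, -0.0, -0.8]
opening: 0.702
grip_force: 38.3
```

Run:
```python
from h import *
to(445,-348.4,46.5)
```

```text
t 26.35 at [ 443.9 -349.5   49.9] yaw 1.748 open 0.702 grip 38.3 F [-0.8 -0.  -0.8] q7 0.62
 shift [0.9 1.3 3.4] dist 2.0 twist 0.0
```

Call:
servo_tool:
  increments:
    - [0,[1,1,1],0]
    - [0,[0,0,1],0]
    - [0,[0,0,0.5],0]
    - [0,[0,0,0.5],0]
    - [0,[0,0,0.5],0]
    - [0,[0,0,0],0]
    - [0,[0,0,0],0]

```text
t: 26.93
tool_pos: [0.4447, -0.3482, 0.0466]
ee_rot: [-2.016, -2.409, -0.0]
wrist_force: [-2.4, 2.6, 4.5]
opening: 0.706
grip_force: 38.8
```

Run:
```python
from h import *
to(445,-348.4,46.5)
```

```text
t 26.93 at [ 444.7 -348.2   46.6] yaw 1.748 open 0.706 grip 38.8 F [-2.4  2.6  4.5] q7 0.62
 shift [-0.2  0.3  0.1] dist 0.0 twist 0.0
```

It has touched down. Releasing, lifting clear and checking everything.

Call:
servo_tool:
  increments:
    - [1,[0,0,0],0]
    - [1,[0,0,0],0]
    - [1,[0,0,0],0]
    - [1,[0,0,-4],0]
    - [1,[0,0,-10],0]
    - [1,[0,0,-20],0]
    - [1,[0,0,-20],0]
    - [1,[0,0,-20],0]

```text
t: 27.6
tool_pos: [0.4448, -0.3483, 0.122]
ee_rot: [2.016, 2.409, 0.0]
wrist_force: [1.5, -0.5, 0.1]
opening: 1.001
grip_force: 0.0
```

Call:
servo_tool:
  increments:
    - [1,[-15,0,-20],0]
    - [1,[-30,0,-20],0]
    - [1,[-30,0,-20],0]
    - [1,[-30,0,-10],0]
    - [1,[-25,0,0],0]
    - [1,[-10,0,0],0]
    - [1,[0,0,0],0]
    - [1,[0,0,0],0]

```text
t: 28.27
tool_pos: [0.4693, -0.4861, 0.1905]
ee_rot: [-2.017, -2.408, -0.001]
wrist_force: [0.1, 0.6, -0.2]
opening: 0.996
grip_force: 0.0
```

Run:
```python
from h import *
from cell import vision
to(445,-348.4,46.5)
for n in("top","scene"):
    a=vision.snapshot(n);a=a[110:300] if n=="top" else a[90:260,100:420]
    k=800/a.shape[1];cv2.imwrite(f"pics/{n}9.png",cv2.cvtColor(cv2.resize(a,None,fx=k,fy=k,interpolation=cv2.INTER_CUBIC),cv2.COLOR_RGB2BGR))
```

```text
t 28.27 at [ 469.3 -486.1  190.5] yaw 1.747 open 0.996 grip 0.0 F [ 0.1  0.6 -0.2] q7 0.81
 shift [139.7   0.2 144.1] dist 140.0 twist 0.0
```

View pics/top9.png

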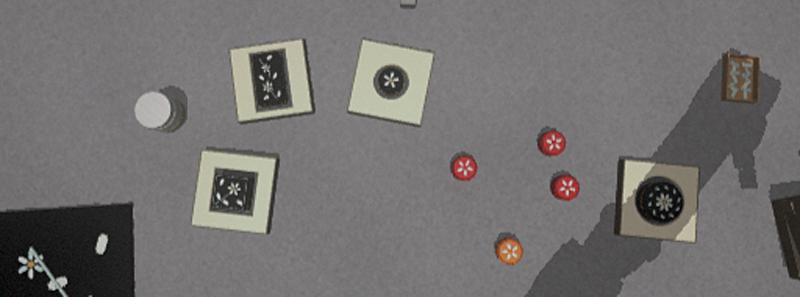

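View pics/scene9.png

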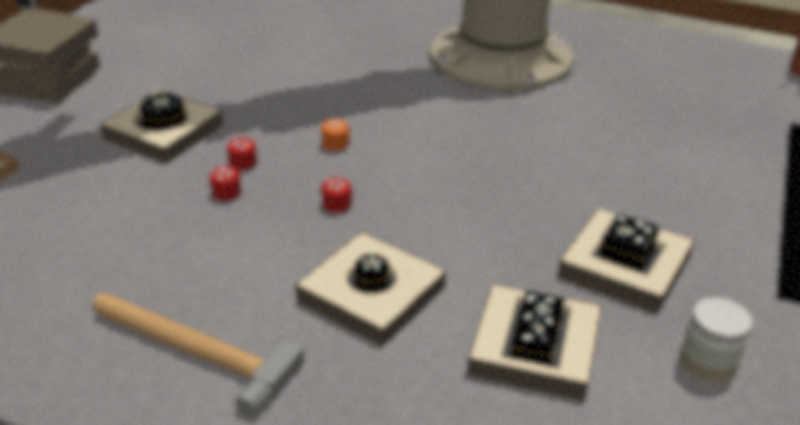

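All four boxes sit centred in their wells: oblong (270,80), small round (391,82), square (233,192) and large round (660,200). The jar, hammer and look-alikes haven't moved, so I'm handing in the job.

```bash
python3 -c "from cell import ctrl;print(ctrl.finish_job())"
```

```text
the job is handed in; nothing more can be done
None
```

All four lacquer boxes are in their matching cartons, lid up and flat in the final pictures, with the glue jar, hammer and look-alikes left where they were; I handed in the job after about 28 s of robot time.

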